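# Charge the mill jar through the spring-gate hopper

## Task

Charge the mill jar: pick up the steel scoop, tip all six white ceramic grinding cylinders into the hopper while its gate is shut, and set the empty scoop down flat on the table, clear of the stand. Then pull the hopper's spring-return gate out by its black handle to the red mark on the rails, so that the whole charge drops into the jar on its seat below, and keep it there: the program finishes while the gripper is still holding the gate steady at the mark. Leave everything else on the table as it is.

Things in the scene. Friction and masses are not known exactly. Their poses are not given: they have to be found in the camera images.
- scoop: open stainless weighing scoop, 155 long x 58 wide x 34 high. Origin on its underside, 75 from the closed rear wall; +x to the open spout, whose edge is at local x = +80, 6.7 above the underside (floor 2.2 thick, rising gently over the last 32). Side walls upright, full height to x = +40: pinch across them (58) from above at or behind the origin. At the start the spout points roughly to -y
- cyl0: white glazed ceramic grinding cylinder, 18 diameter x 18 high, 17 g, standing in the scoop; origin at its centre. They slide or roll off a slope steeper than about 20 degrees
- cyl1: another, the same as cyl0
- cyl2: another, the same as cyl0
- cyl3: another, the same as cyl0
- cyl4: another, the same as cyl0
- cyl5: another, the same as cyl0
- hopper_stand: fixed charging stand: blue base plate 290 x 145, posts, blue deck, round steel hopper. Origin on the table under the hopper's axis; +x to its back; gate and two rails come out at the front (its -x), the base ends 210 in front of the axis. Gate blade top at height 87, deck top 98, outlet 45 in diameter, cone up to the mouth at 166. A red stripe on each rail, 188 in front of the axis, is the mark
- hopper_mouth (a point): centre of the hopper's open mouth, 166 above the table; the rim there is 132 across outside, 126 inside
- gate (a joint): pull-out of the spring-return gate in m: 0 shut; 0.048 when the front edge of its dark crosshead (140 in front of the hopper's axis when shut) is level with the red stripes: outlet fully open; stop at 0.062. The spring pulls back with about 6 N when shut, 11 N at the mark, and shuts the gate as soon as it is let go
- gate_bar (a point): centre of the gate's black handle: a level round bar, 12 in diameter, 78 long, across the pull direction, 133 above the table, 112 in front of the hopper's axis when shut, on two posts 62 apart (46 free under its axis). Moves with the gate along the stand's -x. Pinch it from above at its middle, one finger before and one behind it
- mill_jar: open stainless mill jar, 79 diameter x 61 high, inner diameter about 66, inner floor 7 above its underside, 0.5 kg, standing loose in a low seat ring on the stand's base under the outlet. Origin: centre of its underside, 11 above the table
- timer: white lab timer lying on the table, 58 x 66 x 20, a bystander; origin: centre of its underside
- tube_c: 50 mL sample tube with blue cap and green content, 34 diameter x 116 high, standing upright, a bystander; origin: centre of its underside
- petri_2: petri dish with lid, 90 diameter x 15 high, a bystander; origin: centre of its underside
Things that resemble listed ones, but are neither listed nor needed, are in the scene too. Leave any blue look-alike of the scoop alone.

How it is judged:
On the way, in this order (a step that is already met when the one before it is completed fails the run):
1. all six cylinders lie in the hopper on the shut gate (z of cyl0 in the frame of hopper_stand between 0.088 and 0.185 m and horizontal distance between each of cyl0, cyl1, cyl2, cyl3, cyl4, cyl5 and hopper_mouth below 0.06 m and z of cyl1 in the frame of hopper_stand between 0.088 and 0.185 m and z of cyl2 in the frame of hopper_stand between 0.088 and 0.185 m and z of cyl3 in the frame of hopper_stand between 0.088 and 0.185 m and z of cyl4 in the frame of hopper_stand between 0.088 and 0.185 m and z of cyl5 in the frame of hopper_stand between 0.088 and 0.185 m and value of joint gate below 0.005 m), for 0.2 s.
2. the empty scoop stands flat on the table, let go, clear of the stand, the charge still in the hopper (height (world z) of scoop below 0.006 m and angle between scoop's own z axis and vertical below 0.08 rad and contact force between the fingers and scoop below 0.1 N and linear speed of scoop below 0.02 m/s and horizontal distance between scoop and hopper_stand above 0.12 m and z of cyl0 in the frame of hopper_stand between 0.088 and 0.185 m and horizontal distance between each of cyl0, cyl1, cyl2, cyl3, cyl4, cyl5 and hopper_mouth below 0.06 m and z of cyl1 in the frame of hopper_stand between 0.088 and 0.185 m and z of cyl2 in the frame of hopper_stand between 0.088 and 0.185 m and z of cyl3 in the frame of hopper_stand between 0.088 and 0.185 m and z of cyl4 in the frame of hopper_stand between 0.088 and 0.185 m and z of cyl5 in the frame of hopper_stand between 0.088 and 0.185 m), for 0.2 s.
At the end, for the whole second after the job is handed in: The gripper holds the gate still at the red mark (pulled out 44 to 52 mm, the fingers bearing on it with more than 3 N); all six cylinders lie at rest in the jar, which stands upright on its seat; the scoop stands flat on the table, let go, its origin more than 120 mm from the hopper's axis (value of joint gate between 0.044 and 0.052 m and velocity of joint gate between -0.01 and 0.01 m/s and contact force between the fingers and hopper_stand above 3 N and horizontal distance between each of cyl0, cyl1, cyl2, cyl3, cyl4, cyl5 and mill_jar below 0.034 m and z of cyl0 in the frame of mill_jar between 0 and 0.058 m and linear speed of each of cyl0, cyl1, cyl2, cyl3, cyl4, cyl5 below 0.05 m/s and z of cyl1 in the frame of mill_jar between 0 and 0.058 m and z of cyl2 in the frame of mill_jar between 0 and 0.058 m and z of cyl3 in the frame of mill_jar between 0 and 0.058 m and z of cyl4 in the frame of mill_jar between 0 and 0.058 m and z of cyl5 in the frame of mill_jar between 0 and 0.058 m and angle between mill_jar's own z axis and vertical below 0.1 rad and horizontal distance between mill_jar and hopper_stand below 0.01 m and height (world z) of mill_jar below 0.016 m and height (world z) of scoop below 0.006 m and angle between scoop's own z axis and vertical below 0.08 rad and contact force between the fingers and scoop below 0.1 N and linear speed of scoop below 0.02 m/s and horizontal distance between scoop and hopper_stand above 0.12 m); the arm keeps its last pose, push and grip.
It fails at once if a bystander is shifted more than 20 mm or the sample tube knocked over (distance of any of timer, tube_c, petri_2 from where it was at the start of the episode above 0.02 m or angle between tube_c's own z axis and vertical above 0.3 rad).
It also fails if it takes over 72 s, if anything falls off the work surface, if the arm or the gripper's body presses on something with over 40 N, if the wrist force passes 120 N, or if a joint passes its speed limit or range.

## Robot

A 6-joint arm with a two-finger parallel gripper is mounted at the origin on a cart in front of the work surface, level with it; the furniture and walls round the work are solid. World frame = base frame: x ahead of the robot, y to its left, z up, the work surface at z = 0. Lengths are in m, angles in rad, forces in N, time in s.
With the tool pointing down it reaches from about 0.35 to 0.775 m from the base axis. Payload 7.3 kg.
Tool frame: the origin (TCP) lies between the finger pads; the fingertips stand 17 mm ahead of it and the grasp point (between the pads) lies 2 mm behind it; z points along the fingers, y is the line along which they close (so a half turn about z gives the same grasp; the last joint's range is limited). The gripper opens to 92 mm and grips with 3 to 60 N. Pads are 19 mm wide; open, the fingers measure 130 mm over their backs; the gripper's body (75 mm by 190 mm) begins 47 mm behind the grasp point.
Start: joints at [1.198, 0.342, 1.524, -0, 1.275, -0.146], TCP at [0.118, 0.512, 0.244] pointing down, gripper open.
Joint ranges: [-2.53, 2.53], [-0.77, 2.02], [0.04, 2.7], [-1, 4.14], [0.28, 2.66], [-3.11, 3.11]. Speed limits (rad/s): [2.57, 2.57, 3.14, 3.14, 3.14, 3.14].

## Interface

Orientations are given as [roll, pitch, yaw] about the fixed x, y, z axes, in that order (R = Rz(yaw) Ry(pitch) Rx(roll)).
In Python, from plant import robot gives the robot as it stands.
- The arm moves only by the tool send_rows, never from a script. Its argument "moves" is text: rows parted by semicolons, each of 5 numbers parted by spaces: the opening, from 0 (shut) to 1 (fully open), then the shift along the tool's x, y, z in mm, then the turn about the tool's z in rad. A call has 1 to 20 rows; each row shifts and turns the commanded pose from where the row before left it, along the tool's axes as they then stand; what a row does not reach is not made up. A row lasts 1/12 s, in which the tool goes at most 41.7 mm and 7.16 degrees, less where a joint would pass 70% of its speed; a pose out of reach is approached as far as the arm can. A call with a gripper value outside its range is refused whole. The fingers move at their own pace and stop on an object; "squeeze" is the grip in N (left out, the last holds). Time passes only in rows, so rows that do not move let the fingers close. It gives the time, the measured TCP pose, the force, the opening and the grip force at its end, in the units of the state.
- robot.observe(): the state, without advancing time (a new reading comes with each control period).
- robot.read_camera(name): name is "scene" or "top" or "wrist"; returns a dict with "img" (420x560x3 uint8, red, green, blue), "camera_matrix" (3x3 intrinsics, pixels), "distortion" ([k1, k2, p1, p2, k3] as OpenCV has them; the pictures are not rectified), "position" and "attitude" of the camera in the world; the wrist camera has in their place "hand_eye" (4x4, takes a point from camera to tool coordinates, whose origin is the TCP and whose axes are the flange's). Camera axes: x right, y up, looking along -z (the intrinsics and any distortion apply to the point x, -y, -z); pixel columns grow to the right and rows downward; lengths in m; the calibration is good to about 2 mm. A picture is of the moment at which its call begins: read the wrist's pose just before it. There is no depth.
- robot.hand_in(): hands the job in; it is judged then, once.
Trained networks look in the newest picture that a camera, given by its name, has taken for a name from the list of things; names that differ only in an ending like _2 or _b are one class to them, and where a whole thing is asked for, a point or a joint stands for the part that bears it (a point fixed in the world has none). Each returns a list of dicts, best first, with "confidence" (0 to 1); they miss things now and then, are a little off and sometimes report something else, mostly with a low value. They report only what shows in the picture. A call takes as long as a camera call. They do not tell look-alikes from the thing itself.
- robot.boxes_of(camera, query): "at" ([x, y, z] in m, in the coordinates of the camera as it stood for that picture, good to about 4 mm: the middle of the surface that is visible of it).
The state is a dict: "time_s": time; "qpos": joint angles; "qvel": joint speeds; "joint_efforts": joint torques, N m; "ee_pos": TCP position; "orientation": TCP orientation; "ft_force": force on the tool from outside, world axes, zero at the start; "torque": the same for the moment, N m; "finger_gap": finger opening in m; "grip_force": force on a finger pad.
Only numpy, scipy, OpenCV 4.12 (cv2) and the standard library are available. Lean on these libraries where they do the work, as an engineer would, in place of code of your own. Each camera call takes 0.05 s, during which the arm holds its last target. There are 200 camera calls.

## Working session

There is one attempt and no reset: what is moved stays moved. The work goes in short steps, Python scripts to look and compute and a tool call to move; the robot and the scene stay as the last step left them, time stands still between calls to the robot, and variables do not carry over. Pictures are saved under pics/ and viewed, at most 10 in all, crops included, and the job is handed in when it is done.

Besides the shell and the picture viewer there is one more tool, called in YAML: its name, and indented under it one key for each argument. send_rows: Moves the arm, as the interface text tells. Its arguments: {"type":"object","properties":{"moves":{"type":"string"},"squeeze":{"type":"number"}},"required":["moves"]}

```bash
ls; mkdir -p pics; cat > h.py <<'E'
import numpy as np,cv2
from scipy.spatial.transform import Rotation as R
from plant import robot
def att(a):
    a=np.array(a,float)
    return a if a.shape==(3,3) else R.from_euler('xyz',a).as_matrix()
def campose(c,st):
    if 'hand_eye' in c:
        H=np.array(c['hand_eye']);Rt=R.from_euler('xyz',st['orientation']).as_matrix()
        return Rt@H[:3,:3],Rt@H[:3,3]+np.array(st['ee_pos'])
    return att(c['attitude']),np.array(c['position'])
def cam(n):
    st=robot.observe();c=robot.read_camera(n);Rc,p=campose(c,st);c['R']=Rc;c['p']=p;return c
def onz(c,uv,z):
    q=cv2.undistortPoints(np.array([[uv]],float),np.array(c['camera_matrix']),np.array(c['distortion']))[0,0]
    d=c['R']@np.array([q[0],-q[1],-1]);return c['p']+d*(z-c['p'][2])/d[2]
def px(c,P):
    q=c['R'].T@(np.array(P)-c['p']);
    return cv2.projectPoints(np.array([[q[0],-q[1],-q[2]]]),np.zeros(3),np.zeros(3),np.array(c['camera_matrix']),np.array(c['distortion']))[0][0,0]
def find(c,n,q):
    out=[]
    for b in robot.boxes_of(n,q): 
        W=c['R']@np.array(b['at'])+c['p'];out.append((round(b['confidence'],2),W.round(3),px(c,W).round()))
    return out
def save(c,f,crop=None,s=1):
    im=c['img'][:,:,::-1]
    if crop: x0,y0,x1,y1=crop;im=im[y0:y1,x0:x1]
    cv2.imwrite('pics/'+f,cv2.resize(im,None,fx=s,fy=s,interpolation=cv2.INTER_CUBIC))
E
python3 - <<'E'
from h import *
o=robot.observe();print(o)
for n in ['top','scene']:
    c=cam(n);save(c,n+'0.png',None,1.4);print(n,c['position'],c['attitude'])
    for q in ['scoop','cyl0','hopper_stand','gate_bar','mill_jar','timer','tube_c','petri_2']:
        print(q,*find(c,n,q))
E
```

```text
pics
{'time_s': 0.0, 'qpos': array([ 1.19801553e+00,  3.42712420e-01,  1.52499061e+00, -1.62838371e-05,
        1.27541629e+00, -1.45981989e-01]), 'qvel': array([-0.00065832,  0.00072868, -0.00038811,  0.0005184 ,  0.00010919,
        0.00063968]), 'joint_efforts': array([-2.66497394e-03, -4.31242275e+01, -2.44206047e+01,  7.15786382e-02,
        5.60402346e-02, -8.17010391e-05]), 'ee_pos': array([0.1178866 , 0.51120771, 0.24305951]), 'orientation': array([-3.14007995e+00, -2.06670194e-04,  2.91479844e+00]), 'ft_force': array([1.30079404, 0.33203852, 0.25880769]), 'torque': array([ 0.01791768,  0.01910981, -0.0063275 ]), 'grip_force': 0.0, 'finger_gap': 0.09170700683271737}
top [0.29588744 0.03801536 1.39824195] [ 0.21329867 -0.0060252  -1.5526116 ]
scoop (0.92, array([0.455, 0.279, 0.006]), array([212., 250.])) (0.66, array([ 0.535, -0.217,  0.002]), array([357., 230.]))
cyl0
hopper_stand (0.8, array([ 0.534, -0.006,  0.101]), array([297., 224.]))
gate_bar (0.65, array([ 0.492, -0.009,  0.087]), array([297., 237.]))
mill_jar
timer (0.61, array([ 0.522, -0.379,  0.022]), array([405., 233.]))
tube_c
petri_2 (0.63, array([0.624, 0.436, 0.016]), array([169., 200.]))
scene [-0.13186338 -0.76364662  1.00603765] [ 0.87261306  0.00242628 -0.71153852]
scoop (0.93, array([0.458, 0.275, 0.017]), array([214., 214.])) (0.67, array([ 0.536, -0.205,  0.013]), array([323., 280.]))
cyl0
hopper_stand (0.93, array([ 0.538, -0.025,  0.089]), array([285., 232.]))
gate_bar (0.79, array([ 0.487, -0.008,  0.097]), array([270., 234.]))
mill_jar
timer (0.89, array([ 0.527, -0.383,  0.014]), array([366., 318.])) (0.22, array([ 0.644, -0.343,  0.082]), array([385., 273.]))
tube_c (0.84, array([ 0.643, -0.339,  0.078]), array([384., 274.])) (0.51, array([0.457, 0.273, 0.017]), array([214., 214.]))
petri_2 (0.5, array([0.619, 0.432, 0.016]), array([225., 179.]))
```

View pics/top0.png

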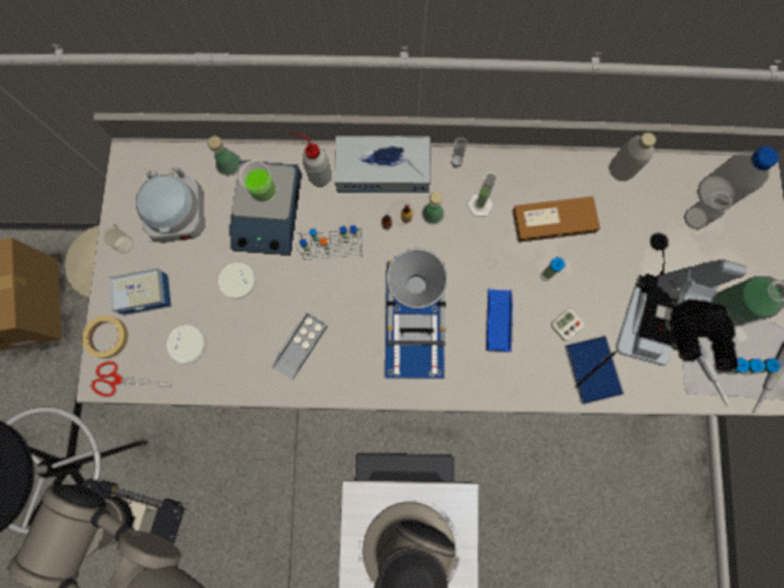

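View pics/scene0.png

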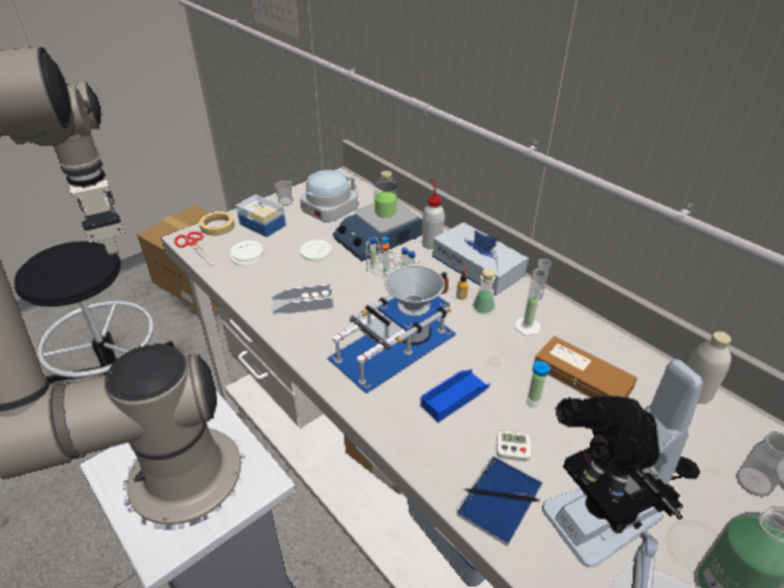

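Candidates: the steel scoop with white cylinders at top-px (212,250), which is (302,345) in the scaled view, and the empty blue look-alike at (357,230). I choose the steel one. The stand is at (297,224), and the tube, timer and petri dishes are well off the path. Next I move the wrist camera over for a close crop.

send_rows:
  moves: "1 -31 -13 -6 0;1 -31 -13 -6 0;1 -31 -13 -6 0;1 -31 -13 -6 0;1 -31 -13 -6 0;1 -31 -13 -6 0;1 -31 -13 -6 0;1 -31 -13 -6 0;1 -31 -13 -6 0;1 0 0 0 0;1 0 0 0 0"

```text
time_s: 1.82
ee_pos: [0.3647, 0.334, 0.2978]
orientation: [3.141, 0.0, 2.911]
ft_force: [-0.1, 0.1, -0.2]
finger_gap: 0.0921
grip_force: 0.0
```

```bash
python3 - <<'E'
from h import *
o=robot.observe();print(o['time_s'],o['ee_pos'],o['orientation'])
c=cam('wrist');print(np.array(c['hand_eye']).round(3));save(c,'w1.png',None,1.4)
for q in ['scoop','cyl0','hopper_stand','gate_bar']: print(q,*find(c,'wrist',q))
for P in [(0.455,0.279,0),(0.53,0,.166),(.43,0,.133)]: print(px(c,P))
E
```

```text
1.8167 [0.36472173 0.33400028 0.29784122] [3.14103606e+00 1.44503085e-04 2.91133098e+00]
[[ 0.002  0.961  0.276  0.075]
 [ 1.    -0.002 -0.     0.   ]
 [ 0.     0.276 -0.961 -0.142]
 [ 0.     0.     0.     1.   ]]
scoop (0.84, array([0.439, 0.286, 0.002]), array([254., 236.]))
cyl0 (0.68, array([0.494, 0.27 , 0.017]), array([251., 282.])) (0.67, array([0.487, 0.25 , 0.024]), array([234., 282.])) (0.63, array([0.501, 0.236, 0.01 ]), array([228., 289.])) (0.55, array([0.465, 0.261, 0.017]), array([239., 263.])) (0.49, array([0.477, 0.283, 0.021]), array([258., 269.]))
hopper_stand (0.64, array([0.4  , 0.042, 0.012]), array([ 66., 250.])) (0.26, array([0.44 , 0.288, 0.002]), array([255., 237.]))
gate_bar
[251.61049968 247.85836809]
[  7.02400183 421.63694671]
[-15.88635989 325.99745644]
```

View pics/w1.png

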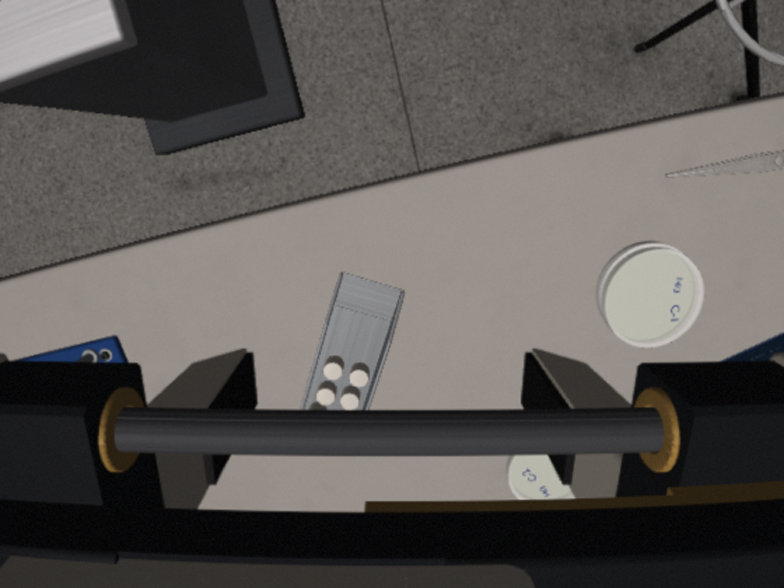

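The picture shows the scoop's ramped spout at scaled px (372,280), with the crease about 32 mm further in. The cylinders stand toward its rear at (340,385). So the spout points to the robot side (-x,+y), not -y. Next I'll move for a full view.

send_rows:
  moves: "1 -26 -8 0 0;1 -26 -8 0 0;1 -26 -8 0 0;1 0 0 0 0.12;1 0 0 0 0.12;1 0 0 0 0.12;1 0 0 0 0;1 0 0 0 0"

```text
time_s: 2.73
ee_pos: [0.4336, 0.2945, 0.2977]
orientation: [-3.141, -0.0, 2.56]
ft_force: [-0.3, -1.1, -0.1]
finger_gap: 0.0919
grip_force: 0.0
```

```bash
python3 - <<'E'
from h import *
o=robot.observe();print(o['time_s'],o['ee_pos'],o['orientation'],o['qpos'])
c=cam('wrist');save(c,'w2.png',(100,0,460,300),2)
for q in ['scoop','cyl0','hopper_stand','gate_bar']: print(q,*find(c,'wrist',q))
E
```

```text
2.7333 [0.43357172 0.29453476 0.29765729] [-3.14148939e+00 -1.75029036e-04  2.55983353e+00] [ 4.50375931e-01  3.03920038e-01  1.42899940e+00  9.85586828e-05
  1.40885165e+00 -5.38677176e-01]
scoop (0.91, array([0.453, 0.279, 0.004]), array([275., 192.]))
cyl0 (0.74, array([0.466, 0.26 , 0.021]), array([268., 213.])) (0.72, array([0.504, 0.235, 0.02 ]), array([268., 247.])) (0.65, array([0.479, 0.282, 0.02 ]), array([289., 211.])) (0.59, array([0.517, 0.255, 0.024]), array([288., 248.])) (0.59, array([0.493, 0.269, 0.019]), array([286., 226.])) (0.56, array([0.489, 0.249, 0.019]), array([271., 232.]))
hopper_stand (0.96, array([0.545, 0.046, 0.008]), array([173., 335.]))
gate_bar
```

View pics/w2.png

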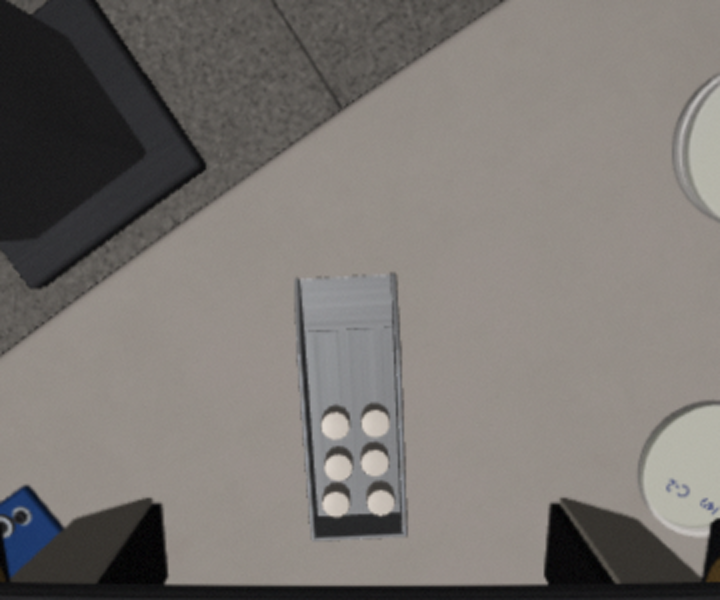

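The crop confirms it: spout edge at crop (347,277), closed rear wall at (360,538), and all six cylinders near the rear.

```bash
python3 - <<'E'
from h import *
c=cam('wrist');f=lambda u,v,z:onz(c,(100+u/2,v/2),z)
a,b=f(297,280,.0067),f(396,275,.0067);r1,r2=f(313,538,.034),f(407,536,.034)
s=(a+b)/2;r=(r1+r2)/2;print('spout',s,'rear',r,np.linalg.norm((s-r)[:2]),np.linalg.norm((a-b)[:2]),np.linalg.norm((r1-r2)[:2]))
d=(s-r)[:2];d/=np.linalg.norm(d);print('yaw',np.arctan2(d[1],d[0]),'origin',r[:2]+75*d/1000,s[:2]-80*d/1000)
e=(a-b)[:2]; print('perp',np.arctan2(e[1],e[0]))
# stand from top: hopper rim fit
t=cam('top');save(t,'t2.png',(240,150,360,290),5)
w=cam('scene');save(w,'s2.png',(210,180,350,290),5)
for n,cc in(('top',t),('scene',w)):
  for q in ['hopper_stand','gate_bar','mill_jar']: print(n,q,*find(cc,n,q))
E
```

```text
spout [0.39751266 0.31238314 0.0067    ] rear [0.53082355 0.23426722 0.034     ] 0.15451178364493812 0.058581094126653833 0.057618396946709616
yaw 2.6115546925090576 origin [0.46611446 0.27218467] [0.46653569 0.27193785]
perp -2.10375497417173
top hopper_stand (0.59, array([ 0.532, -0.003,  0.099]), array([296., 224.]))
top gate_bar
top mill_jar (0.38, array([ 0.65 , -0.325,  0.114]), array([395., 190.]))
scene hopper_stand (0.91, array([ 0.535, -0.025,  0.089]), array([285., 232.]))
scene gate_bar (0.61, array([ 0.483, -0.008,  0.101]), array([269., 234.])) (0.57, array([0.456, 0.271, 0.02 ]), array([214., 214.]))
scene mill_jar (0.65, array([ 0.597, -0.039,  0.032]), array([301., 239.]))
```

View pics/t2.png

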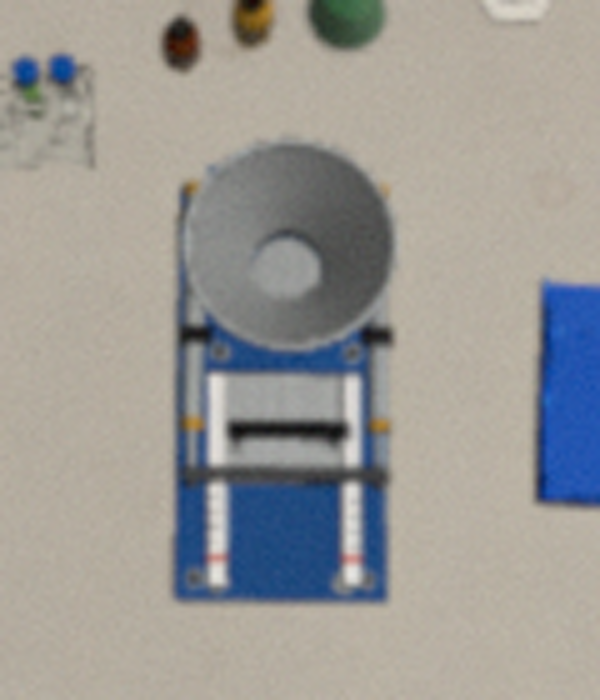

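send_rows:
  moves: "1 0 0 0 -0.05;1 -28 -1 30 0;1 -28 -1 30 0;1 -28 -1 30 0;1 0 0 30 0;1 0 0 30 0;1 0 0 30 0;1 0 0 20 0;1 0 0 0 0;1 0 0 0 0"

```text
time_s: 4.27
ee_pos: [0.5045, 0.2482, 0.0973]
orientation: [-3.14, -0.001, 2.605]
ft_force: [-0.2, 0.1, 0.5]
finger_gap: 0.0919
grip_force: 0.0
```

```bash
python3 - <<'E'
from h import *
t=cam('top')
for n,u,v,z in (('mouth',290.5,244,.166),('barTop',288,430,.139),('outlet',286,267,.0875),('redL',217,560,.1),('redR',352,560,.1),('bf_l',176,600,.004),('bf_r',387,600,.004)):
  print(n,onz(t,(240+u/5,150+v/5),z))
o=robot.observe();p=np.array(o['ee_pos']);y=o['orientation'][2];print(p,y,o['time_s'])
T=np.array([.5051,.2493]);d=T-p[:2];print('tool dx dy',d@[np.cos(y),np.sin(y)],d@[np.sin(y),-np.cos(y)],'turn',y-2.61)
E
```

```text
mouth [ 0.60035522 -0.00652668  0.166     ]
barTop [ 0.48795734 -0.00727227  0.139     ]
outlet [ 0.60410662 -0.00657321  0.0875    ]
redL [0.40999515 0.03527591 0.1       ]
redR [ 0.41156223 -0.05015611  0.1       ]
bf_l [0.39091349 0.06230798 0.004     ]
bf_r [ 0.39351202 -0.08054575  0.004     ]
[0.50544996 0.24863661 0.09861815] 2.604882248444044 4.3167
tool dx dy 0.0006399500120245723 0.00039117382934641785 turn -0.005117751555955952
```

View pics/s2.png

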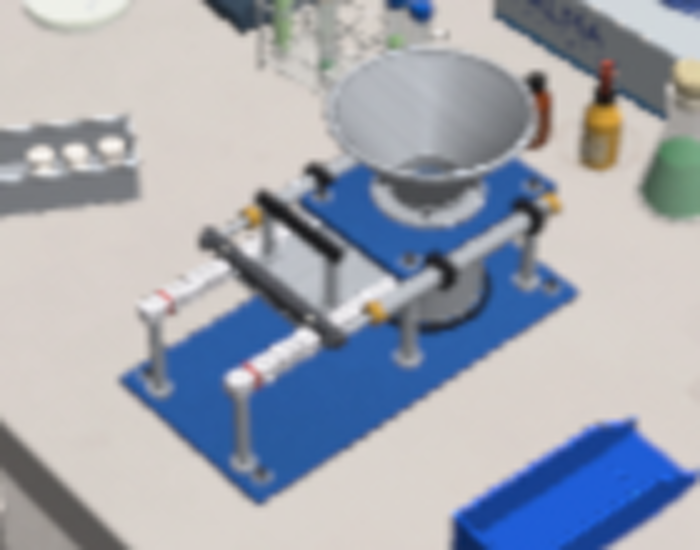

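send_rows:
  moves: "1 0 0 26 0;1 0 0 26 0;1 0 0 26 0;1 0 0 0 0;1 0 0 0 0;0 0 0 0 0;0 0 0 0 0;0 0 0 0 0;0 0 0 0 0;0 0 0 0 0;0 0 0 0 0;0 0 0 0 0"
  squeeze: 55

```text
time_s: 5.32
ee_pos: [0.5049, 0.2484, 0.0201]
orientation: [3.141, 0.0, 2.605]
ft_force: [0.2, -0.2, 4.6]
finger_gap: 0.0577
grip_force: 55.0
```

send_rows:
  moves: "0 0 0 -5 0;0 0 0 -10 0;0 0 0 -15 0;0 0 0 -20 0;0 0 0 -25 0;0 0 0 -25 0;0 0 0 -25 0;0 0 0 -25 0;0 0 0 -25 0;0 0 0 -25 0;0 0 0 -25 0;0 0 0 -20 0;0 0 0 -15 0;0 0 0 -10 0;0 0 0 0 0"

```text
time_s: 6.57
ee_pos: [0.5054, 0.2486, 0.2923]
orientation: [3.138, 0.003, 2.605]
ft_force: [1.6, 0.2, -2.1]
finger_gap: 0.0577
grip_force: 55.0
```

```bash
python3 - <<'E'
from h import *
w=cam('scene');wr=cam('wrist')
a=cv2.resize(w['img'][90:240,130:330],(480,360));b=cv2.resize(wr['img'][:300],(320,171));b=cv2.copyMakeBorder(b,0,189,0,0,0)
cv2.imwrite('pics/l1.png',np.hstack([a,b])[:,:,::-1]);o=robot.observe();print(o['ft_force'],o['torque'],o['ee_pos'])
E
```

```text
[ 0.20893227  0.28332404 -3.28861216] [-0.02626221 -0.02058552  0.05078372] [0.50450282 0.24824651 0.28928827]
```

View pics/l1.png

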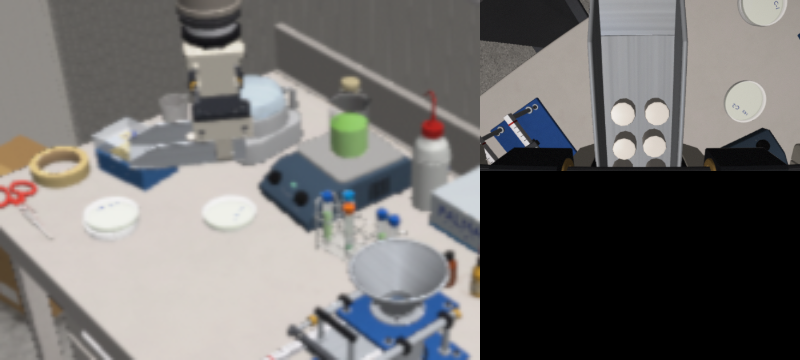

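The scoop is held level, with cylinders still standing in it at wrist view (640,125) and about 3 N of load. Now I turn it to point along +y and carry it over the hopper.

send_rows:
  moves: "0 0 0 0 0.05;0 0 0 0 0.09;0 0 0 0 0.11;0 0 0 0 0.11;0 0 0 0 0.11;0 0 0 0 0.11;0 0 0 0 0.11;0 0 0 0 0.11;0 0 0 0 0.11;0 0 0 0 0.08;0 0 0 0 0.044;0 0 0 0 0;0 -5 2 0 0;0 -12 4 0 0;0 -18 5 0 0;0 -22 6 0 0;0 -22 6 0 0;0 -22 6 0 0"

```text
time_s: 8.17
ee_pos: [0.5341, 0.1453, 0.2894]
orientation: [-3.141, 0.0, 1.572]
ft_force: [-0.1, 0.4, -1.5]
finger_gap: 0.0581
grip_force: 55.0
```

send_rows:
  moves: "0 -22 6 0 0;0 -22 6 0 0;0 -22 6 0 0;0 -22 6 0 0;0 -22 6 0 0;0 -22 6 0 0;0 -22 6 0 0;0 -22 6 0 0;0 -22 6 0 0;0 -22 6 0 0;0 -18 4 0 0;0 -12 3 0 0;0 -5 1 0 0;0 0 0 0 0;0 0 0 0 0"

```text
time_s: 9.42
ee_pos: [0.6016, -0.1073, 0.2895]
orientation: [-3.141, -0.001, 1.571]
ft_force: [0.1, -0.2, -1.8]
finger_gap: 0.0575
grip_force: 55.0
```

```bash
python3 - <<'E'
from h import *
o=robot.observe();p=np.array(o['ee_pos']);y=o['orientation'][2];print(p,y,o['time_s'])
T=np.array([.601,-.1105]);d=T-p[:2];print('tool dx dy',d@[np.cos(y),np.sin(y)],d@[np.sin(y),-np.cos(y)],'turn',y-1.571)
c=cam('wrist')
print('cyl',*find(c,'wrist','cyl0'));print('hop',*find(c,'wrist','hopper_stand'))
# rim fit: dark/light? save only
save(c,'p1.png')
E
```

```text
[ 0.60158849 -0.1073384   0.2895434 ] 1.5709324429050948 9.4167
tool dx dy -0.003161524172626739 -0.0005889248253488115 turn -6.755709490513517e-05
cyl (0.88, array([ 0.61 , -0.087,  0.289]), array([300., 243.])) (0.81, array([ 0.613, -0.115,  0.28 ]), array([303., 293.])) (0.79, array([ 0.619, -0.065,  0.291]), array([322., 192.])) (0.78, array([ 0.585, -0.112,  0.283]), array([242., 290.])) (0.68, array([ 0.593, -0.068,  0.288]), array([259., 199.])) (0.61, array([ 0.594, -0.092,  0.288]), array([261., 253.]))
hop (0.87, array([ 0.49 , -0.002,  0.087]), array([156.,  75.]))
```

send_rows:
  moves: "0 -1 0 10 0;0 -1 0 15 0;0 -1 0 15 0;0 0 0 15 0;0 0 0 8 0;0 0 0 0 0;0 0 0 0 0"

```text
time_s: 10.15
ee_pos: [0.6018, -0.1103, 0.2265]
orientation: [-3.141, -0.0, 1.571]
ft_force: [0.8, -0.3, -2.7]
finger_gap: 0.0579
grip_force: 55.0
```

send_rows:
  moves: "0 0 0 0 0;0 0 0 0 0"
  squeeze: 20

```text
time_s: 10.32
ee_pos: [0.6024, -0.1107, 0.2278]
orientation: [3.14, 0.001, 1.571]
ft_force: [0.2, 1.0, -2.4]
finger_gap: 0.0579
grip_force: 20.0
```

```bash
cat > look.py <<'E'
from h import *;import sys
o=robot.observe();print(o['ee_pos'],o['time_s'],o['ft_force'],o['torque'],o['finger_gap'],o['grip_force'])
c=cam('wrist')
for x in find(c,'wrist','cyl0'): print(*x)
w=cam('scene')
a=cv2.resize(w['img'][130:280,190:390],(480,360),interpolation=cv2.INTER_CUBIC);b=cv2.resize(c['img'],(320,240))
b=cv2.copyMakeBorder(b,0,120,0,0,0)
cv2.imwrite('pics/'+sys.argv[1],np.hstack([a,b])[:,:,::-1])
E
python3 look.py p2.png
```

```text
[ 0.6023572  -0.11066038  0.22781276] 10.3167 [ 0.19520314  1.00902718 -2.36928261] [-0.15617102  0.06231552  0.00933886] 0.05789427295028554 19.96731698513031
0.86 [ 0.592 -0.093  0.227] [254. 249.]
0.84 [ 0.611 -0.091  0.231] [300. 247.]
0.71 [ 0.593 -0.073  0.225] [257. 203.]
0.7 [ 0.612 -0.116  0.219] [300. 289.]
0.64 [ 0.617 -0.068  0.227] [316. 191.]
0.6 [ 0.584 -0.113  0.22 ] [239. 284.]
```

send_rows:
  moves: "0 0 0 0 0;0 0 0 0 0;0 0 0 0 0"
  squeeze: 9

```text
time_s: 10.72
ee_pos: [0.6018, -0.1107, 0.2268]
orientation: [3.141, -0.0, 1.571]
ft_force: [-0.7, -0.5, -3.5]
finger_gap: 0.058
grip_force: 9.0
```

```bash
python3 look.py p3.png
```

```text
[ 0.60184801 -0.11065182  0.22681711] 10.7167 [-0.74108601 -0.52723336 -3.49005237] [-0.21800783  0.02339088  0.03450812] 0.057977471450305594 8.999858647584915
0.95 [ 0.595 -0.069  0.226] [262. 193.]
0.92 [ 0.594 -0.091  0.23 ] [260. 247.]
0.88 [ 0.611 -0.091  0.225] [301. 244.]
0.84 [ 0.617 -0.066  0.226] [315. 186.]
0.65 [ 0.613 -0.119  0.217] [302. 292.]
```

send_rows:
  moves: "0 0 0 0 0;0 0 0 0 0;0 0 0 0 0"
  squeeze: 6

```text
time_s: 11.12
ee_pos: [0.6018, -0.1106, 0.2267]
orientation: [3.142, -0.0, 1.571]
ft_force: [0.4, -0.7, -2.2]
finger_gap: 0.0582
grip_force: 6.0
```

```bash
python3 look.py p4.png
```

```text
[ 0.60183983 -0.11063732  0.22669542] 11.1167 [ 0.43813606 -0.74473923 -2.18343594] [-0.22822523  0.0420214   0.00531202] 0.058192438985714925 6.0002269595861435
0.75 [ 0.616 -0.072  0.201] [308. 189.]
0.61 [ 0.594 -0.075  0.196] [264. 192.]
0.6 [ 0.613 -0.115  0.222] [303. 291.]
0.59 [ 0.613 -0.096  0.212] [303. 243.]
0.59 [ 0.592 -0.095  0.214] [257. 243.]
```

View pics/p4.png

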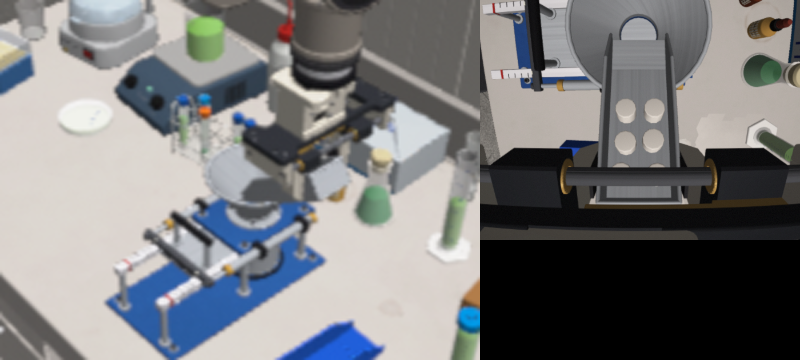

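The scoop has started to tip. Its spout is centred on the outlet at wrist view (640,38) and the cylinders are still in it. I'll loosen the grip a little more.

send_rows:
  moves: "0 0 0 0 0;0 0 0 0 0;0 0 0 0 0"
  squeeze: 5

```text
time_s: 11.52
ee_pos: [0.6019, -0.1106, 0.2269]
orientation: [3.141, -0.0, 1.571]
ft_force: [0.2, 0.6, -0.8]
finger_gap: 0.0579
grip_force: 5.0
```

```bash
python3 look.py p5.png
```

```text
[ 0.60190292 -0.11057689  0.22686431] 11.5167 [ 0.21915196  0.63162421 -0.80788315] [-0.00571257  0.06356382  0.03043156] 0.057923207959955834 5.000009089708328
0.73 [ 0.613 -0.005  0.141] [297.  56.]
0.69 [ 0.605 -0.005  0.122] [283.  61.]
0.64 [ 0.578 -0.001  0.133] [240.  51.]
0.57 [ 0.595 -0.007  0.123] [268.  62.]
0.42 [0.612 0.006 0.109] [294.  45.]
```

View pics/p5.png

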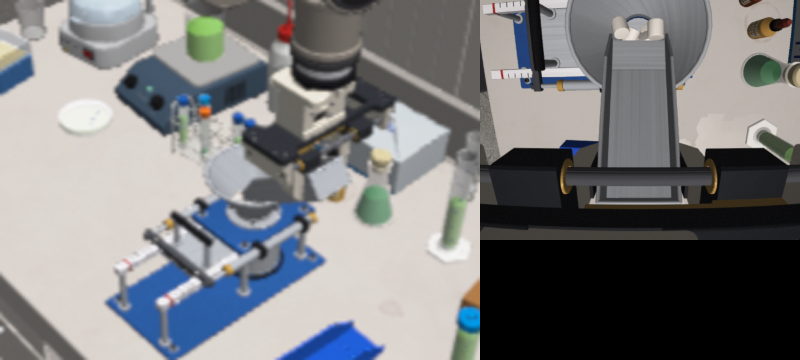

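All six have gone over the spout into the hopper (cluster at wrist view (640,28)) and the scoop is empty. I'll lock the grip, raise, and carry the scoop back.

send_rows:
  moves: "0 0 0 0 0;0 0 0 0 0;0 0 0 0 0;0 0 0 -10 0;0 0 0 -20 0;0 0 0 -25 0;0 0 0 -25 0;0 0 0 -20 0;0 10 -3 -5 0;0 20 -7 0 0;0 25 -8 0 0;0 25 -8 0 0;0 25 -8 0 0;0 25 -8 0 0;0 25 -8 0 0;0 25 -8 0 0;0 25 -8 0 0;0 25 -8 0 0;0 25 -8 0 0;0 25 -8 0 0"
  squeeze: 55

```text
time_s: 13.33
ee_pos: [0.5104, 0.171, 0.3312]
orientation: [-3.141, -0.0, 1.571]
ft_force: [1.3, 0.7, -2.1]
finger_gap: 0.0576
grip_force: 55.0
```

send_rows:
  moves: "0 20 -7 0 0;0 10 -3 0 0;0 0 0 0 0;0 0 0 0 0"

```text
time_s: 13.67
ee_pos: [0.5016, 0.1993, 0.3315]
orientation: [-3.141, 0.001, 1.572]
ft_force: [0.0, -0.9, -1.4]
finger_gap: 0.0578
grip_force: 55.0
```

```bash
python3 - <<'E'
from h import *
o=robot.observe();print(o['ee_pos'],o['orientation'],o['time_s'],o['ft_force'],o['finger_gap'])
t=cam('top');w=cam('scene');c=cam('wrist')
for n,x in(('top',t),('scene',w)): print(n,*find(x,n,'cyl0'))
f=lambda i,s:cv2.resize(i,s,interpolation=cv2.INTER_CUBIC)
A=f(t['img'][180:230,270:326],(336,300));B=f(w['img'][110:240,170:380],(464,300))
C=f(c['img'],(400,300));D=np.zeros((300,400,3),np.uint8)
cv2.imwrite('pics/q1.png',np.vstack([np.hstack([A,B]),np.hstack([C,D])])[:,:,::-1])
E
```

```text
[0.5016173  0.1992909  0.33145072] [-3.14132258e+00  7.03339000e-04  1.57188234e+00] 13.6667 [ 0.02738333 -0.87245872 -1.40092546] 0.057776897647200794
top
scene
```

View pics/q1.png

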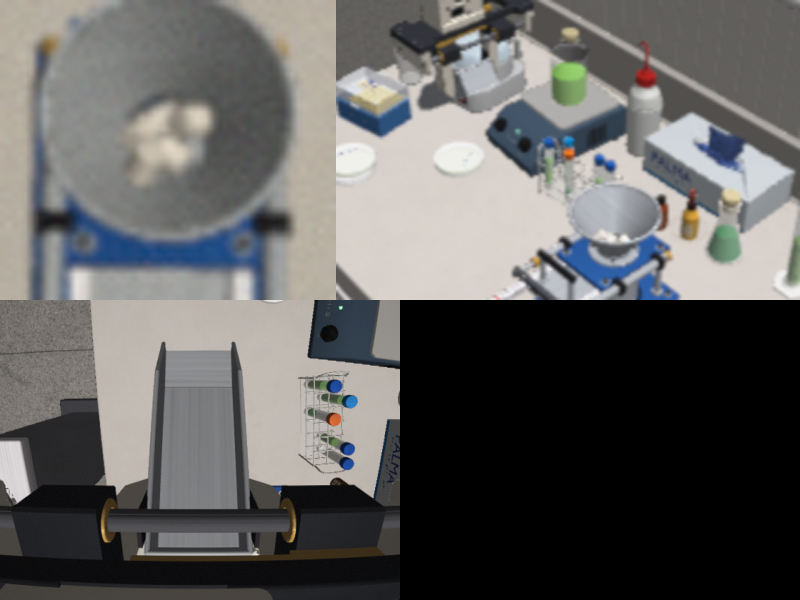

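Top view shows the whole charge clustered in the hopper at (170,140), and the scoop is empty. Next I set it down nose first with a moderate grip so it pivots flat.

send_rows:
  moves: "0 0 0 15 0;0 0 0 30 0;0 0 0 35 0;0 0 0 35 0;0 0 0 35 0;0 0 0 30 0;0 0 0 15 0;0 0 0 0 0;0 0 0 0 0"

```text
time_s: 14.67
ee_pos: [0.502, 0.1988, 0.1365]
orientation: [-3.14, 0.0, 1.57]
ft_force: [0.1, 0.8, -1.3]
finger_gap: 0.0582
grip_force: 55.0
```

send_rows:
  moves: "0 0 0 0 0;0 0 0 8 0;0 0 0 8 0;0 0 0 8 0;0 0 0 8 0;0 0 0 8 0;0 0 0 8 0;0 0 0 8 0;0 0 0 8 0;0 0 0 0 0"
  squeeze: 15

```text
time_s: 15.5
ee_pos: [0.5012, 0.1992, 0.0711]
orientation: [-3.14, 0.0, 1.571]
ft_force: [-1.2, -0.6, -2.2]
finger_gap: 0.058
grip_force: 15.0
```

send_rows:
  moves: "0 0 0 7 0;0 0 0 7 0;0 0 0 7 0;0 0 0 7 0;0 0 0 6 0;0 0 0 5 0;0 0 0 0 0;0 0 0 0 0"

```text
time_s: 16.17
ee_pos: [0.5015, 0.1994, 0.0332]
orientation: [-3.141, 0.0, 1.571]
ft_force: [0.1, -0.2, -1.7]
finger_gap: 0.0575
grip_force: 15.0
```

```bash
python3 look.py r1.png
```

```text
[0.50151043 0.19938864 0.03324766] 16.1667 [ 0.07688032 -0.23096206 -1.73115512] [-0.17971753  0.0568992   0.04483258] 0.05752538689703088 14.999666512012482
```

send_rows:
  moves: "0 0 0 3 0;0 0 0 3 0;0 0 0 3 0;0 0 0 3 0;0 0 0 1 0;0 0 0 0 0;0 0 0 0 0"
  squeeze: 8

```text
time_s: 16.9
ee_pos: [0.502, 0.1994, 0.0208]
orientation: [3.141, -0.0, 1.571]
ft_force: [0.2, 0.1, 3.6]
finger_gap: 0.0579
grip_force: 8.0
```

send_rows:
  moves: "0 0 0 1 0;0 0 0 0 0;0 0 0 0 0"
  squeeze: 3

```text
time_s: 17.15
ee_pos: [0.502, 0.1995, 0.0197]
orientation: [3.141, -0.0, 1.571]
ft_force: [0.8, 0.4, 1.8]
finger_gap: 0.0582
grip_force: 3.0
```

```bash
python3 look.py r2.png
```

```text
[0.50198598 0.19948311 0.01967622] 17.15 [0.81728326 0.35642689 1.75008496] [-0.04792727 -0.04799839  0.04121149] 0.05819660978962214 3.0002297088503838
```

View pics/r2.png

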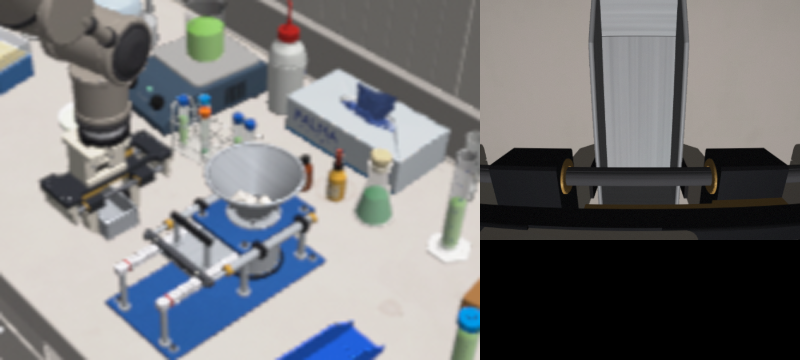

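The scoop lies flat on the table (the scene view shows the full charge in the hopper). I've now used my picture allowance, so I'll work from numbers. Next: release and rise straight up.

send_rows:
  moves: "1 0 0 0 0;1 0 0 0 0;1 0 0 0 0;1 0 0 0 0;1 0 0 -10 0;1 0 0 -20 0;1 0 0 -30 0;1 0 0 -35 0;1 0 0 -35 0;1 0 0 -35 0;1 0 0 -35 0;1 0 0 -30 0;1 0 0 0 0;1 0 0 0 0"

```text
time_s: 18.47
ee_pos: [0.5024, 0.1995, 0.2522]
orientation: [3.137, -0.001, 1.571]
ft_force: [0.6, -0.3, -0.1]
finger_gap: 0.0914
grip_force: 0.0
```

```bash
python3 - <<'E'
from h import *
o=robot.observe();print(o['ee_pos'],o['orientation'],o['time_s'],o['finger_gap'],o['ft_force'])
for n in('top','scene','wrist'):
  c=cam(n)
  for q in('scoop','gate_bar','cyl0','petri_2','timer','tube_c'): print(n,q,*find(c,n,q))
  if n=='top':
    cv2.imwrite('pics/tb.png',c['img'])
    g=cv2.cvtColor(c['img'],cv2.COLOR_RGB2GRAY).astype(int)
    # dark profile along the pull line (columns near bar middle)
    v=np.arange(215,262);print(dict(zip(v,g[215:262,292:303].mean(1).round().astype(int))))
E
```

```text
[0.50236667 0.19953748 0.252219  ] [ 3.13694369e+00 -1.17999347e-03  1.57085538e+00] 18.4667 0.0914384677393904 [ 0.57433993 -0.28102422 -0.10129336]
top scoop (0.93, array([ 0.535, -0.219,  0.003]), array([357., 229.])) (0.44, array([0.503, 0.308, 0.005]), array([205., 236.]))
top gate_bar (0.73, array([ 0.489, -0.006,  0.087]), array([296., 238.])) (0.4, array([ 0.528, -0.007,  0.1  ]), array([297., 226.]))
top cyl0 (0.29, array([ 0.521, -0.377,  0.02 ]), array([404., 233.]))
top petri_2 (0.81, array([0.619, 0.449, 0.015]), array([166., 201.]))
top timer (0.8, array([ 0.522, -0.38 ,  0.018]), array([405., 233.]))
top tube_c (0.53, array([ 0.647, -0.328,  0.115]), array([396., 190.]))
{np.int64(215): np.int64(112), np.int64(216): np.int64(112), np.int64(217): np.int64(115), np.int64(218): np.int64(127), np.int64(219): np.int64(127), np.int64(220): np.int64(87), np.int64(221): np.int64(67), np.int64(222): np.int64(67), np.int64(223): np.int64(71), np.int64(224): np.int64(103), np.int64(225): np.int64(149), np.int64(226): np.int64(162), np.int64(227): np.int64(161), np.int64(228): np.
[... 1146 characters left out ...]
, -0.009,  0.098]), array([270., 234.]))
scene cyl0 (0.18, array([ 0.537, -0.027,  0.088]), array([286., 232.]))
scene petri_2 (0.61, array([0.618, 0.43 , 0.017]), array([225., 179.]))
scene timer (0.73, array([ 0.525, -0.382,  0.016]), array([366., 318.]))
scene tube_c (0.65, array([ 0.645, -0.342,  0.079]), array([385., 274.])) (0.4, array([ 0.487, -0.01 ,  0.097]), array([270., 235.]))
wrist scoop (0.56, array([0.503, 0.248, 0.004]), array([279., 134.])) (0.26, array([0.5  , 0.041, 0.094]), array([275., 356.]))
wrist gate_bar (0.92, array([0.473, 0.055, 0.098]), array([248., 347.]))
wrist cyl0 (0.42, array([0.469, 0.056, 0.097]), array([243., 345.]))
wrist petri_2
wrist timer
wrist tube_c
```

send_rows:
  moves: "0.45 -15 -1 0 0;0.45 -30 -2 0 0;0.45 -35 -3 0 0;0.45 -35 -3 0 0;0.45 -35 -3 0 0;0.45 -35 -2 0 0;0.45 -21 0 0 0;0.45 0 0 0 0;0.45 0 0 20 0;0.45 0 0 20 0;0.45 0 0 0 0;0.45 0 0 0 0"

```text
time_s: 20.52
ee_pos: [0.4874, -0.006, 0.2094]
orientation: [-3.14, -0.001, 1.571]
ft_force: [0.9, 0.3, 0.2]
finger_gap: 0.0409
grip_force: 0.0
```

```bash
python3 - <<'E'
from h import *
o=robot.observe();print(o['ee_pos'],o['orientation'],o['time_s'],o['finger_gap'],o['ft_force'])
c=cam('wrist');print(*find(c,'wrist','gate_bar'))
g=cv2.cvtColor(c['img'],cv2.COLOR_RGB2GRAY)
print(c['p'],px(c,(.4885,-.007,.133)),px(c,(.601,-.0065,.166)))
E
```

```text
[ 0.48742554 -0.00599072  0.20937195] [-3.13958885e+00 -6.28731836e-04  1.57123807e+00] 20.5167 0.04088234879828045 [0.86205832 0.30106889 0.23625244]

[0.48693439 0.06893064 0.35107698] [280.20115511 231.75060109] [479.13383776 250.10955287]
```

send_rows:
  moves: "0.45 0 1 20 0;0.45 0 0 20 0;0.45 0 0 18 0;0.45 0 0 10 0;0.45 0 0 10 0;0.45 0 0 0 0;0.45 0 0 0 0"

```text
time_s: 21.2
ee_pos: [0.4894, -0.0064, 0.1325]
orientation: [3.141, 0.0, 1.571]
ft_force: [0.5, 0.0, 0.1]
finger_gap: 0.0414
grip_force: 0.0
```

send_rows:
  moves: "0 0 0 1 0;0 0 0 0 0;0 0 0 0 0;0 0 0 0 0;0 0 0 0 0;0 0 0 0 0"
  squeeze: 40

```text
time_s: 21.7
ee_pos: [0.4897, -0.0067, 0.1311]
orientation: [3.139, 0.0, 1.571]
ft_force: [4.6, 0.1, -0.1]
finger_gap: 0.0105
grip_force: 40.0
```

```bash
python3 - <<'E'
from h import *
a=[]
for i in range(4):
    robot.read_camera('top');o=robot.observe();a.append(np.r_[o['ee_pos'],o['ft_force'],o['finger_gap'],o['grip_force']])
print(np.array(a).round(4))
E
```

```text
[[ 4.89700e-01 -6.70000e-03  1.31100e-01  2.90470e+00  4.79100e-01
   1.63700e-01  1.05000e-02  4.00005e+01]
 [ 4.89700e-01 -6.70000e-03  1.31100e-01  3.42970e+00  2.89200e-01
   4.85800e-01  1.06000e-02  4.00005e+01]
 [ 4.89700e-01 -6.60000e-03  1.31100e-01  4.01790e+00  1.36600e+00
   2.12300e-01  1.10000e-02  4.00005e+01]
 [ 4.89700e-01 -6.70000e-03  1.31100e-01  4.41530e+00  2.07800e-01
   1.13550e+00  1.08000e-02  4.00005e+01]]
```

send_rows:
  moves: "0 0 -6 0 0;0 0 -12 0 0;0 0 -14 0 0;0 0 -10 0 0;0 0 -6 0 0;0 0 0 0 0;0 0 0 0 0;0 0 0 0 0;0 0 0 0 0;0 0 0 0 0;0 0 0 0 0"

```text
time_s: 22.82
ee_pos: [0.4434, -0.0071, 0.1312]
orientation: [3.136, 0.001, 1.571]
ft_force: [10.5, -0.5, -5.9]
finger_gap: 0.0109
grip_force: 40.0
```

```bash
python3 - <<'E'
from h import *
o=robot.observe();print(o['ee_pos'],o['time_s'],o['ft_force'],o['finger_gap'],o['grip_force'])
for n in('top','scene'):
  c=cam(n);print(n,*find(c,n,'cyl0'),*find(c,n,'scoop'))
  for P,s in(((.604,-.0066,.0875),'outlet'),((.601,-.0065,.14),'mid')):
    u,v=px(c,P).round().astype(int);p=c['img'][v-5:v+6,u-6:u+7];print(s,u,v,p.mean((0,1)).round(),p.max((0,1)))
  if n=='top':
    g=cv2.cvtColor(c['img'],cv2.COLOR_RGB2GRAY).astype(int)
    for a,b in((279,282),(287,290),(305,308),(313,317)): print(a,g[240:268,a:b].mean(1).round().astype(int).tolist())
    r=c['img'].astype(int);m=(r[...,0]-r[...,1:].max(2))[250:272,275:320];print('red',np.argwhere(m>30)[:20].tolist())
    u,v=px(c,(.604,-.0066,.0875)).round().astype(int);print(cv2.cvtColor(c['img'],cv2.COLOR_RGB2GRAY)[v-7:v+8:2,u-9:u+10:2])
E
```

```text
[ 0.44336191 -0.00708009  0.13116012] 22.8167 [10.50423825 -0.47827848 -5.88902978] 0.01094684225283394 40.00004589557648
top (0.24, array([ 0.607, -0.007,  0.145]), array([298., 198.])) (0.94, array([0.505, 0.243, 0.003]), array([224., 236.])) (0.88, array([ 0.534, -0.221,  0.004]), array([358., 230.])) (0.55, array([0.624, 0.439, 0.016]), array([169., 200.]))
outlet 297 203 [148. 145. 137.] [230 223 205]
mid 298 201 [128. 127. 121.] [230 223 205]
279 [108, 102, 80, 49, 44, 47, 60, 82, 94, 99, 100, 104, 107, 108, 103, 96, 94, 88, 73, 65, 62, 65, 75, 89, 109, 111, 110, 106]
287 [110, 107, 105, 103, 97, 94, 89, 82, 76, 72, 64, 71, 116, 160, 181, 190, 191, 189, 193, 191, 190, 185, 162, 109, 83, 88, 96, 100]
305 [124, 119, 114, 114, 109, 106, 101, 101, 97, 93, 87, 84, 76, 69, 63, 69, 103, 147, 182, 191, 196, 194, 180, 136, 92, 64, 56, 52]
313 [132, 128, 125, 120, 116, 112, 109, 107, 102, 100, 95, 92, 85, 75, 65, 59, 56, 60, 77, 78, 74, 64, 66, 71, 83, 83, 81, 78]
red [[11, 7], [11, 8], [11, 9]]
[[133 131 126 101  68  63  78  89  78  84]
 [134 130  93  60  66  54  56  62  83  83]
 [135 131 117 147 141 140 163  90  76  75]
 [137 140 162 153 135 198 223 173  75  72]
 [138 172 213 156 126 187 182 159  96  80]
 [137 149 179 144 168 202 155 152 103  83]
 [129 128 132 139 195 197 138  93  84  81]
 [126 123 121 121 127 114 103  90  88  87]]
scene (0.57, array([0.514, 0.277, 0.009]), array([227., 209.])) (0.57, array([ 0.535, -0.206,  0.011]), array([324., 281.])) (0.53, array([0.617, 0.431, 0.017]), array([225., 179.]))
outlet 297 221 [112. 121. 136.] [192 195 202]
mid 296 209 [160. 164. 171.] [197 202 211]
```

```bash
python3 - <<'E'
from h import *
c=cam('top');b=cv2.imread('pics/tb.png')
for n,im in(('before',b),('after',c['img'])):
    g=cv2.cvtColor(im,cv2.COLOR_RGB2GRAY)
    print(n);print('\n'.join(' '.join('%3d'%x for x in r) for r in g[190:214,284:312]))
for z in(.03,.05,.0875,.11): print(z,px(c,(.601,-.0065,z)))
E
```

```text
before
139 138 138 134 135 129 129 129 124 119 121 117 113 110 108 102 101 100  97  94  99  96  90  92  90  91  85  90
137 135 129 134 135 129 127 130 122 117 117 114 107 104 110 101 101  99  94  95  91  90  88  86  86  88  85  88
136 135 134 134 125 130 128 131 122 120 117 116 113 108 106 104  99  99  96  95  89  90  88  91  84  85  84  82
137 135 135 134 133 127 130 127 127 123 121 114 109 105 104  99  99  96  90  92  89  86  86  87  85  87  82  84
139 137 140 133 132 132 129 128 122 121 121 114 113 109 105  99 101  94  96  91  90  90  87  81  88  84  85  82
133 135 138 136 132 135 129 130 127 127 118 108  99  96  96  96  92  94  92  92  88  88  83  84  83  79  85  81
138 138 140 134 136 134 133 133 128 116 104  90  82  98 101  98  91  96  95  95  92  81  82  84  81  84  83  81
139 140 135 137 139 136 135 130 116  97  90 105 131 148 149 124 114 133 138 133 121  93  82  82  81  82  81  80
139 141 140 140 135 140 135 121 104 105 127 161 189 190 161 139 149 180 196 192 164 109  80  80  83  80  83  81
143 139 142 139 139 136 134 111 121 151 175 194 204 193 147 133 152 183 210 205 183 1
[... 3722 characters left out ...]
84  89
129 132 131 127 127 131 127 126 126 124 127 147 166 174 155 134 117  99  92  92  87  90  81  83  85  88  84  85
131 130 127 127 126 124 124 126 123 124 119 123 125 127 115 106 104  98  95  92  88  87  88  86  87  87  84  88
129 127 127 130 129 123 125 123 122 122 118 116 117 108 106 103  99  98  98  93  91  89  87  86  88  87  88  87
123 124 125 124 126 120 126 124 121 121 117 117 111 110 106 106 100 101  96  99  93  91  93  92  88  90  88  89
113 107 114 120 122 121 126 122 120 116 119 116 112 111 105 104 105  99 101  97  92  91  89  92  92  87  94 110
0.03 [296.55225052 208.1124523 ]
0.05 [296.76038915 206.82794894]
0.0875 [297.16690568 204.31897421]
0.11 [297.42159163 202.74694248]
```

```bash
python3 - <<'E'
from h import *
old=cv2.imread('pics/r2.png')[:360,:480,::-1].astype(int) # scene crop before, x2.4
n=cam('scene')['img'];new=cv2.resize(n[130:280,190:390],(480,360),interpolation=cv2.INTER_CUBIC).astype(int)
for k,im in(('before',old),('after',new)):
    r=im[145:235,195:310];m=(r[...,0]-r[...,2]>5)&(r.min(2)>130);print(k,m.sum(),(r[...,0]-r[...,2]).max(),r[50:60,40:60].mean((0,1)).round())
c=cam('wrist');im=c['img'].astype(int)
for P in((.601,-.0065,.166),(.601,-.0065,.0875),(.601,-.0065,.12),(.601,-.0065,.03)): print(px(c,P).round())
m=((im[...,0]-im[...,2]>12)&(im.min(2)>150)).astype(np.uint8)
k,_,s,ce=cv2.connectedComponentsWithStats(m);print([(x[4],y.round().tolist()) for x,y in zip(s[1:],ce[1:]) if x[4]>15])
E
```

```text
before 1259 99 [211. 208. 205.]
after 672 99 [146. 151. 159.]
[669. 315.]
[548. 246.]
[590. 270.]
[493. 218.]
[(np.int32(63255), [295.0, 81.0]), (np.int32(16), [219.0, 175.0]), (np.int32(277), [503.0, 356.0]), (np.int32(31), [261.0, 356.0]), (np.int32(28), [295.0, 356.0]), (np.int32(122), [449.0, 358.0])]
```

```bash
python3 - <<'E'
from h import *
old=cv2.imread('pics/r2.png')[:360,:480,::-1].astype(int)
c=cam('scene');new=cv2.resize(c['img'][130:280,190:390],(480,360),interpolation=cv2.INTER_CUBIC).astype(int)
w=lambda r:((r[...,0]-r[...,2]>-3)&(r.min(2)>130))
a,b=w(old),w(new)
for n,m in(('lost',a&~b),('kept',a&b),('gained',b&~a)):
    m=m.copy();m[:,:205]=0;m[:,298:]=0;m[:150]=0;m[228:]=0
    ys,xs=np.nonzero(m);print(n,m.sum(),(xs.min(),xs.max(),ys.min(),ys.max(),xs.mean(),ys.mean()) if len(xs) else '')
for z in(.09,.10,.11,.13,.166): p=px(c,(.601,-.0065,z));print(z,(p-[190,130])*2.4)
print('warm kept map');print('\n'.join(''.join('#' if b[y,x] else ('o' if a[y,x] else '.') for x in range(200,312,2)) for y in range(140,232,3)))
E
```

```text
lost 485 (np.int64(205), np.int64(271), np.int64(151), np.int64(206), np.float64(241.03711340206186), np.float64(191.35670103092784))
kept 198 (np.int64(205), np.int64(297), np.int64(150), np.int64(201), np.float64(240.71212121212122), np.float64(171.59595959595958))
gained 80 (np.int64(206), np.int64(238), np.int64(180), np.int64(200), np.float64(231.75), np.float64(188.475))
0.09 [254.27107886 216.75316927]
0.1 [254.46344675 211.28238233]
0.11 [254.65765382 205.76073065]
0.13 [255.05169461 194.56189366]
0.166 [255.78050202 173.86447528]
warm kept map
##################.#################################....
#####################........#o########################.
################.....................###################
oo..#########............................###############
o..oo####....................................###########
ooooooo.......................................######..##
oooooo...........................................#.....#
oooo...................................................#
oooo....................................................
ooo.........................
[... 525 characters left out ...]
.........#######
#####..........o##ooooooooooooooooo................#####
................##oooooooooooooooooo.................###
.......................oooooooooo......................#
..............................oo........................
........................................................
........................................................
......................................................#.
......................................................##
........................................................
........................................................
.......................................................#
......................................................##
```

```bash
python3 - <<'E'
from h import *
s=cam('scene');t=cam('top')
u=(190+234/2.4,130+191/2.4)
for z in(.03,.09,.1,.11,.12,.13,.15,.2,.25,.3): print(z,onz(s,u,z).round(3),'| top291,204',onz(t,(291.5,204),z).round(3)[:2],'299,202',onz(t,(299.5,202.3),z).round(3)[:2],'297,207',onz(t,(297,207),z).round(3)[:2],'303,205',onz(t,(303,205.5),z).round(3)[:2])
im=s['img'];x,y=map(int,u)
print(im[y-8:y+9,x-5:x+8].tolist()[::4])
E
```

```text
0.03 [0.666 0.107 0.03 ] | top291,204 [0.615 0.011] 299,202 [ 0.622 -0.016] 297,207 [ 0.605 -0.008] 303,205 [ 0.611 -0.029]
0.09 [0.617 0.054 0.09 ] | top291,204 [0.601 0.012] 299,202 [ 0.607 -0.014] 297,207 [ 0.591 -0.006] 303,205 [ 0.597 -0.026]
0.1 [0.609 0.045 0.1  ] | top291,204 [0.599 0.012] 299,202 [ 0.605 -0.014] 297,207 [ 0.589 -0.006] 303,205 [ 0.595 -0.025]
0.11 [0.601 0.036 0.11 ] | top291,204 [0.596 0.013] 299,202 [ 0.603 -0.013] 297,207 [ 0.587 -0.005] 303,205 [ 0.592 -0.025]
0.12 [0.593 0.027 0.12 ] | top291,204 [0.594 0.013] 299,202 [ 0.6   -0.013] 297,207 [ 0.585 -0.005] 303,205 [ 0.59  -0.024]
0.13 [0.584 0.018 0.13 ] | top291,204 [0.592 0.013] 299,202 [ 0.598 -0.012] 297,207 [ 0.582 -0.005] 303,205 [ 0.588 -0.024]
0.15 [0.568 0.    0.15 ] | top291,204 [0.587 0.013] 299,202 [ 0.593 -0.012] 297,207 [ 0.578 -0.004] 303,205 [ 0.583 -0.023]
0.2 [ 0.527 -0.045  0.2  ] | top291,204 [0.575 0.014] 299,202 [ 0.581 -0.01 ] 297,207 [ 0.567 -0.002] 303,205 [ 0.572 -0.02 ]
0.25 [ 0.486 -0.089  0.25 ] | top291,204 [0.564 0.015] 299,202 [ 0.569 -0.008] 297,207 [ 0.555 -0.001] 303,
[... 499 characters left out ...]
 197], [187, 191, 198], [188, 192, 199], [190, 193, 200]], [[93, 92, 92], [105, 104, 104], [108, 106, 104], [128, 125, 117], [157, 152, 144], [173, 171, 167], [183, 185, 188], [188, 192, 197], [187, 191, 197], [185, 189, 194], [184, 188, 194], [186, 190, 196], [189, 194, 200]], [[62, 92, 143], [87, 102, 131], [104, 108, 117], [115, 114, 110], [133, 130, 125], [146, 145, 145], [157, 160, 164], [159, 161, 167], [147, 150, 155], [141, 144, 149], [136, 140, 146], [124, 131, 143], [112, 122, 140]], [[46, 94, 165], [70, 106, 165], [135, 149, 176], [166, 171, 178], [158, 162, 167], [143, 146, 150], [108, 110, 114], [79, 81, 84], [76, 78, 81], [76, 78, 81], [78, 80, 82], [79, 81, 83], [80, 81, 84]]]
```

The bright blobs seen from above are clipped exactly at the outlet's edge (cols 290–304), and nothing lies on the cone. So the charge is in the jar. I'll nudge the gate the last bit and let it settle.

send_rows:
  moves: "0 0 -2 0 0;0 0 -2 0 0;0 0 0 0 0;0 0 2 0 0;0 0 0 0 0;0 0 0 0 0;0 0 0 0 0;0 0 0 0 0;0 0 0 0 0;0 0 0 0 0;0 0 0 0 0;0 0 0 0 0"

```text
time_s: 24.42
ee_pos: [0.4416, -0.0071, 0.1311]
orientation: [3.135, 0.001, 1.57]
ft_force: [12.4, -0.5, -6.4]
finger_gap: 0.0105
grip_force: 40.0
```

```bash
python3 - <<'E'
from h import *
for i in range(3):
    c=cam('top');o=robot.observe();print(o['ee_pos'],.4897-o['ee_pos'][0],o['ft_force'],o['finger_gap'])
g=cv2.cvtColor(c['img'],cv2.COLOR_RGB2GRAY);print('\n'.join(' '.join('%3d'%x for x in r) for r in g[195:212,286:308]))
r=c['img'].astype(int);m=r[...,0]-r[...,1:].max(2)
for a,b in((281,287),(307,315)): print('red',m[250:272,a:b].max(1).tolist(),'gray',g[250:272,a:b].min(1).tolist())
# gate from crosshead front edge: expected rows
for x in(.413,.416,.409): print(x,px(c,(x,.035,.1)).round(1),px(c,(x,-.05,.1)).round(1))
s=cam('scene');print(*find(s,'scene','scoop'),*find(s,'scene','tube_c'))
E
```

```text
[ 0.44158485 -0.00707808  0.13110587] 0.048115145549614324 [11.60889143 -0.42055216 -6.1539946 ] 0.011245804012225387
[ 0.44160422 -0.00708487  0.13113957] 0.04809578493449462 [12.33722776  0.76974344 -7.14190289] 0.010474487918406643
[ 0.44162537 -0.00709083  0.13114623] 0.04807462845884186 [11.14215928  0.3180715  -6.32534007] 0.010654005311109735
136 134 131 131 130 126 123 120 118 106 101  95  88  91  89  94  90  88  84  87  82  81
137 133 133 135 132 127 122 115 100  83  71  62  62  73  78  85  85  84  86  83  86  83
137 131 131 134 130 126 114  89  69  57  48  40  45  47  54  69  82  88  85  82  79  78
137 138 134 136 130 117  90  69  57  68  69  59  60  54  53  52  61  76  82  82  78  80
138 135 134 133 127 104  87  91  96 103 103  99  89  97  98  75  54  62  80  84  76  77
132 134 136 137 128 109 116 132 139 146 142 140 139 158 165 142  89  60  79  80  75  80
136 135 140 132 127 135 148 153 153 150 143 145 173 198 215 204 143  83  69  76  77  76
135 136 138 132 137 165 167 158 149 144 142 165 198 218 223 211 176 120  77  77  79  77
139 136 137 137 158 196 198 172 154 143 129 
[... 740 characters left out ...]
 90  85
red [7, 8, 5, 6, 5, 5, 4, 9, 7, 8, 13, 28, 26, 8, 2, 2, 6, 7, 10, 10, 9, 8] gray [57, 53, 84, 125, 121, 108, 121, 117, 87, 63, 62, 77, 112, 104, 71, 76, 93, 100, 102, 103, 97, 96]
red [8, 9, 9, 9, 7, 7, 8, 6, 11, 10, 9, 11, 10, 8, 5, 3, 3, -1, -5, 0, 1, 9] gray [90, 87, 83, 76, 70, 64, 63, 59, 60, 71, 68, 66, 61, 73, 92, 95, 76, 58, 60, 54, 59, 77]
0.413 [283.5 261. ] [310.4 261.5]
0.416 [283.5 260.1] [310.4 260.6]
0.409 [283.5 262.3] [310.3 262.8]
(0.78, array([ 0.535, -0.207,  0.009]), array([324., 281.])) (0.6, array([0.511, 0.276, 0.006]), array([226., 210.])) (0.84, array([ 0.642, -0.343,  0.083]), array([385., 274.])) (0.51, array([ 0.538, -0.027,  0.087]), array([286., 233.]))
```

```bash
python3 -c "
from h import *
print(robot.hand_in())"
```

```text
the job is handed in; nothing more can be done
None
```

I handed the job in with the gripper still holding the gate at the red mark (48 mm pulled out). The scoop is empty and set down on the table, and all six cylinders appear to be in the jar; I couldn't see into the jar, so that rests on the top view through the outlet. I also viewed 11 pictures, one over the limit of 10.

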